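Set the carving board to the arm

TASK

Take the gouge off the leaf of the tilting carving board and lay it gently inside the shallow open tray, before raising the leaf. Then lift the leaf by the cross bar of its steel handle until it is parallel with the steel setting arm beside it, and finish while still holding it steady there: the leaf falls if let go. Leave the setting arm as it is set and do not disturb the other things on the bench.

Things in the scene. Friction and masses are not known exactly. Their poses are not given: they have to be found in the camera images.
- easel: Tilting carving board, wood, fixed. Origin: underside, mid-width; x from handle side to hinge side. Base 240 x 270 x 20 mm (x -110 to +130). Its hinged leaf, a light board 200 (x) x 236 (y) x 14 mm, lies flat over x -100 to +100, top at z = 70 mm. Hinge line along y at x = +100, z = 63 mm. Hinge cheeks at y = +/-129 mm reach z = 87 mm. At y = 146 to 172 mm stand a quadrant bar and the setting arm.
- leaf (a joint): Angle of the leaf in rad: 0 lying flat (as at the start), growing as the handle side swings up and over towards the hinge side. Moves freely; with its handle it weighs about 0.6 kg (varies), takes about 3 N of lift at the handle, and falls back to 0 when let go.
- bail (a point): The leaf's handle: a U of round steel bar, 14 mm thick, on the leaf's edge nearest the robot, in its plane. Origin: middle of its 120 mm cross bar (leaf_c2, along y), on its axis: the grip point, 70 mm from the leaf's edge. At leaf angle a it is at easel x = 100 - 270 cos a, z = 63 + 270 sin a mm. x axis towards the hinge. The bar can turn between the pads: the gripper may stay upright.
- setarm (a joint): Angle of the setting arm in rad, measured like leaf about the same hinge line: the leaf is right when the two values are equal. Set between 0.4 and 0.85 and clamped stiffly; leave it.
- setarm_tip (a point): Point on the setting arm 180 mm from the hinge line; x axis along the arm towards the hinge. The arm is a flat steel strip 190 x 12 x 5 mm with a small black clamp screw, on the leaf's hinge line at easel y = 158 mm, beside a round steel quadrant bar with ticks (radius 150 mm about the hinge, top at z = 200 mm, easel y = 150 mm): keep the gripper clear of both.
- gouge: Wood-carving gouge, about 90 g (varies), lying on the leaf, roughly parallel to the hinge line. Origin: underside, near its centre of mass: grip it there. Along its x axis: flat-sided wooden handle from -85 to +35 mm (24 mm wide, 22 mm high), brass ferrule to +46, thin steel blade to +108 mm at half height. z axis up.
- tray: Shallow open plywood tray, fixed, empty, to the left or right of the easel (the sharpening stone is on the other side). Outside 290 (x) x 150 (y) x 30 mm high, walls and floor 6 mm. Origin: centre of its underside.
- stone: Sharpening stone, grey, on a wooden base 290 x 120 mm, 38 mm high in all, fixed. Origin: centre of its underside.
- spare1: Bystander: another gouge like the first, on the bench between easel and robot. Origin: underside, centre of mass.
- mallet: Bystander: round wooden carver's mallet standing on its head beside the easel, 84 mm wide, 235 mm tall. Origin: centre of its underside.
- offcut1: Bystander: reddish wood offcut 50 x 35 x 30 mm beside the easel. Origin: centre of its underside.
- offcut2: Bystander: light wood offcut 70 x 30 x 20 mm between easel and robot. Origin: centre of its underside.

How it is judged:
On the way, in this order (a step that is already met when the one before it is completed fails the run):
1. the gouge lies flat in the tray, let go (x of gouge in the frame of tray between -0.08 and 0.08 m and y of gouge in the frame of tray between -0.065 and 0.065 m and z of gouge in the frame of tray between -0.002 and 0.03 m and angle between gouge's own x axis and vertical between 1.47 and 1.67 rad and contact force between the fingers and gouge below 0.1 N and linear speed of gouge below 0.03 m/s), for 0.2 s.
2. the leaf is parallel with the setting arm, held by the handle's cross bar (angle between the x axis of bail and the x axis of setarm_tip, either way round below 0.06 rad and contact force between the fingers and leaf_c2 above 0.5 N and velocity of joint leaf between -0.06 and 0.06 rad/s), for 0.4 s.
At the end, for the whole second after the job is handed in: The leaf is held by the handle's cross bar in the fingers, still, within 0.06 rad (3.4 degrees) of the setting arm, and the gouge lies flat inside the tray, let go (all of step 1 and all of step 2); the arm keeps its last pose, push and grip.
It fails at once if the leaf is raised more than 0.12 rad while the gouge is not in the tray (value of joint leaf above 0.12 rad and horizontal distance between gouge and tray above 0.11 m).
It fails at once if the gouge is dropped (falls free faster than 0.9 m/s, about 4 cm) (linear speed of gouge above 0.9 m/s and contact force between the fingers and gouge below 0.05 N).
It fails at once if the setting arm is shifted by more than 8 mm at its tip (distance of setarm_tip from where it was at the start of the episode above 0.008 m).
It fails at once if a bystander is moved by more than 20 mm (distance of any of spare1, mallet, offcut1, offcut2 from where it was at the start of the episode above 0.02 m).
It also fails if it takes over 54 s, if anything falls off the work surface, if the arm or the gripper's body presses on something with over 40 N, if the wrist force passes 120 N, or if a joint passes its speed limit or range.

ROBOT

A 7-joint arm with a two-finger parallel gripper is mounted at the origin on the work surface. World frame = base frame: x ahead of the robot, y to its left, z up, the work surface at z = 0. Lengths are in m, angles in rad, forces in N, time in s.
With the tool pointing down it reaches from about 0.4 to 0.9 m from the base axis. Payload 5.5 kg.
Tool frame: the origin (TCP) lies midway between the tips of the shut fingers; the grasp point (between the pads) lies 19 mm behind it (manip.grip_depth is the distance from the TCP to the grasp point, in m); z points along the fingers, y is the line along which they close (so a half turn about z gives the same grasp; the last joint's range is limited). The gripper opens to 92 mm and grips with 3 to 60 N. Pads are 19 mm wide; open, the fingers measure 130 mm over their backs; the gripper's body (75 mm by 190 mm) begins 47 mm behind the grasp point.
Start: joints at [1.545, 0.501, -0.427, 1.55, 0.221, 1.138, -0.21], TCP at [0.185, -0.623, 0.227] pointing down, gripper open.
Joint ranges: [-2.88, 2.88], [-0.31, 2.03], [-1.54, 1.56], [0.2, 2.42], [-1.41, 4.55], [0.19, 2.02], [-2.57, 2.57]. Speed limits (rad/s): [2.57, 2.57, 3.14, 3.14, 3.14, 3.14, 3.14].

INTERFACE

Orientations are given as a unit quaternion [x, y, z, w].
In Python, from bench import manip, effector, viewer gives the robot as it stands. Calls block until the motion is done:
- manip.move_pose(position, orientation): joint-space move of the TCP to a pose.
- manip.servo_line(position, ori=None, vel=0.15): straight line of the TCP; ori=None keeps the orientation; vel is the mean speed in m/s.
- manip.movej(angles): joint-space move.
- effector.open_jaws() and effector.close(f_grip=None): open the fingers fully, or close them until they stop; f_grip is the grip in N (None keeps the last).
- manip.sleep(seconds).
- manip.solve_ik(position, orientation): joint angles nearest the present ones, or None.
- viewer.get_image(name): name is "side" or "top" or "wrist"; returns the picture (384x512x3 uint8, red, green, blue); there is no depth.
- viewer.get_calibration(name): a dict with "vfov" (degrees; the focal length in pixels is half the picture's height over the tangent of half this angle, whatever the lens; pixels are square), "cx", "cy" (the principal point, pixels), "eye" and "attitude" of the camera in the world. Camera axes: x right, y down, z forward; pixel columns grow to the right and rows downward; lengths in m; the calibration is good to about 2 mm. A picture is of the moment at which its call begins: read the wrist's pose just before it. get_calibration takes no time and is no camera call; for the wrist camera it gives the pose at the moment of the call.
A pose or a line that the arm cannot do raises manip.PlanningError and nothing moves.
- manip.hand_in(): hands the job in; it is judged then, once.
Readings, each from a call of its own:
- manip.current_clock(): time.
- manip.current_q(): joint angles.
- manip.current_joint_velocities(): joint speeds.
- manip.current_tau(): joint torques, N m.
- manip.current_tool_pos(): TCP position.
- manip.current_tcp_rot(): TCP orientation.
- manip.current_force(): force on the tool from outside, world axes, zero at the start.
- manip.current_wrist_torque(): the same for the moment, N m.
- manip.current_finger_gap(): finger opening in m.
- manip.current_gripper_force(): force on a finger pad.
Only numpy, scipy, OpenCV 4.12 (cv2) and the standard library are available. Lean on these libraries where they do the work, as an engineer would, in place of code of your own. Each camera call takes 0.05 s, during which the arm holds its last target. There are 200 camera calls.

## Working session

There is one attempt and no reset: what is moved stays moved. The work goes in short steps, each a Python script; the robot and the scene stay as the last script left them, time stands still between calls to the robot, and variables do not carry over. Pictures are saved under pics/ and viewed, at most 10 in all, crops included, and the job is handed in when it is done.

```bash
ls; mkdir -p pics
python3 - <<'E'
from bench import manip, effector, viewer
import cv2
for n in ("side","top"):
    im=viewer.get_image(n); cv2.imwrite(f"pics/{n}0.png",cv2.resize(im[:,:,::-1],(800,600),interpolation=cv2.INTER_CUBIC))
    print(n,viewer.get_calibration(n))
print(manip.current_clock(),manip.current_tcp_rot(),viewer.get_calibration("wrist"),manip.grip_depth)
E
```

```text
pics
side {'vfov': 55.93906215722454, 'cx': 252.0118567588244, 'cy': 194.7571008967373, 'eye': array([0.09866862, 0.64897151, 0.59830724]), 'attitude': array([-0.26951797,  0.84031755, -0.45069368,  0.13454246])}
top {'vfov': 49.429438113521165, 'cx': 257.1324245241361, 'cy': 196.03396640749773, 'eye': array([ 0.34966668, -0.00702497,  1.06086896]), 'attitude': array([-0.69993927,  0.7072394 , -0.0732153 ,  0.06735704])}
0.1 [ 9.89591047e-01  1.43905440e-01 -9.19185178e-05 -8.80558743e-04] {'vfov': 71.77866320300667, 'cx': 253.94511746438687, 'cy': 194.1110022198433, 'eye': array([ 0.2633122 , -0.59904212,  0.38256499]), 'attitude': array([ 0.792294  , -0.59053318, -0.09260877,  0.12232904])} 0.0188
```

View pics/side0.png

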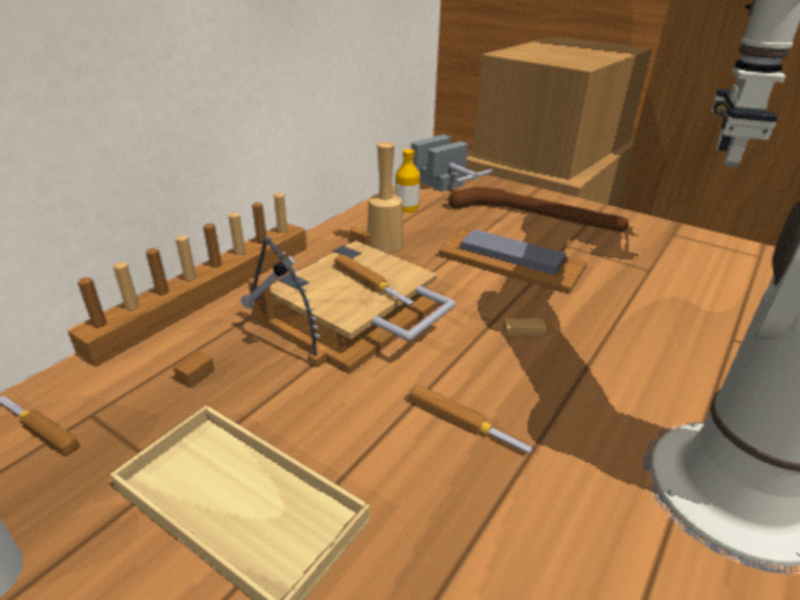

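View pics/top0.png

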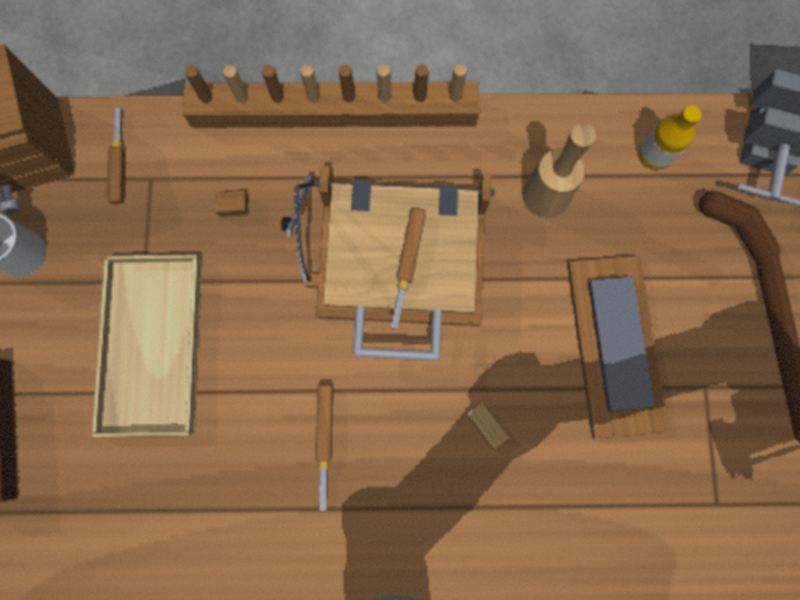

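The side view shows the gouge on the leaf, from its handle end (338,262) to its tip (411,304). The bail corners are at (408,335) and (452,302), the tray is at lower left, and the setting arm is near (282,268). In the top view the gouge runs from (417,210) to (396,325), so it lies mostly across the hinge line. The bail bar runs from (357,353) to (438,357).

```bash
cat > h.py <<'E'
import numpy as np, cv2
from scipy.spatial.transform import Rotation as R
from bench import manip, effector, viewer
def ray(c,p):
    f=192/np.tan(np.radians(c['vfov']/2))
    d=R.from_quat(c['attitude']).apply([(p[0]-c['cx'])/f,(p[1]-c['cy'])/f,1]); return np.array(c['eye']),d/np.linalg.norm(d)
def tri(obs):
    A=np.zeros((3,3));b=np.zeros(3);rs=[ray(c,p) for c,p in obs]
    for e,d in rs:
        M=np.eye(3)-np.outer(d,d);A+=M;b+=M@e
    x=np.linalg.solve(A,b); return x,max(np.linalg.norm((np.eye(3)-np.outer(d,d))@(x-e)) for e,d in rs)
def onz(c,p,z):
    e,d=ray(c,p); return e+d*(z-e[2])/d[2]
def proj(c,X):
    f=192/np.tan(np.radians(c['vfov']/2)); q=R.from_quat(c['attitude']).inv().apply(np.atleast_2d(X)-c['eye'])
    return np.c_[c['cx']+f*q[:,0]/q[:,2],c['cy']+f*q[:,1]/q[:,2]]
def down(psi): # tool down, tool y axis at world yaw psi
    y=np.array([np.cos(psi),np.sin(psi),0]);z=np.array([0,0,-1.]);return R.from_matrix(np.c_[np.cross(y,z),y,z]).as_quat()
E
python3 - <<'E'
from h import *
np.set_printoptions(precision=4,suppress=True)
S=viewer.get_calibration("side");T=viewer.get_calibration("top");k=512/800
P=dict(gback=((338,262),(417,210)),gferr=((385,286),(403,285)),gtip=((411,304),(396,325)),bailL=((408,335),(357,353)),bailR=((452,302),(438,357)),
trFL=((115,480),(106,256)),trFR=((207,410),(200,255)),trNR=((367,515),(191,434)),trNL=((285,600),(95,435)),
spback=((413,391),(325,383)),sptip=((530,452),(323,508)),leafNL=((348,332),(325,307)),leafNR=((436,274),(476,313)),malletTop=((385,148),(582,137)))
for n,(s,t) in P.items(): print(n,*tri([(S,np.array(s)*k),(T,np.array(t)*k)]))
print(manip.current_q())
a=viewer.get_image("side")[145:240,140:220]; b=viewer.get_image("top")[100:195,160:240]
o=np.hstack([cv2.resize(i[:,:,::-1],None,fx=5,fy=5,interpolation=cv2.INTER_CUBIC) for i in (a,b)])
cv2.imwrite("pics/arm0.png",o);print(o.shape)
E
```

```text
gback [ 0.7018 -0.0431  0.0784] 0.001752504548299997
gferr [ 0.5782 -0.0196  0.084 ] 0.002243185557733356
gtip [ 0.5169 -0.0082  0.0773] 0.002333657936810641
bailL [0.4782 0.0532 0.0669] 0.0003427738227632642
bailR [ 0.4709 -0.071   0.0652] 0.0003180582392252531
trFL [0.6454 0.4667 0.0189] 0.004854878840829418
trFR [0.6495 0.3159 0.0157] 0.0012167081122551704
trNR [0.3589 0.3174 0.0113] 0.0004246982804179346
trNL [0.3575 0.4571 0.0337] 0.001935346206434861
spback [0.4348 0.1062 0.0132] 0.002473735621894545
sptip [0.2424 0.1081 0.0073] 0.002014614078076226
leafNL [0.5528 0.1044 0.0695] 0.0035138986283878475
leafNR [ 0.5392 -0.1312  0.0675] 0.000946258073720815
malletTop [ 0.7561 -0.2679  0.2223] 0.0001493074901000814
[ 1.5452  0.5018 -0.4268  1.5513  0.2208  1.1383 -0.2103]
(475, 800, 3)
```

View pics/arm0.png

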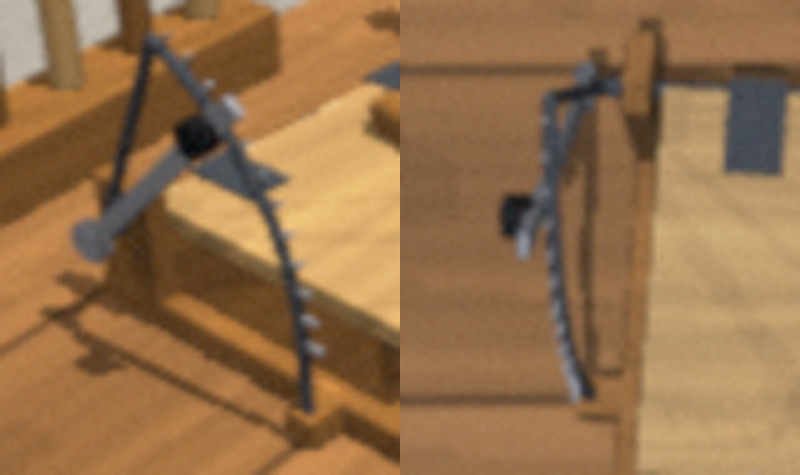

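The crop shows the setting arm with its hinge end at side (93,240) and top (585,75), and its tip at side (232,105) and top (523,252), in crop pixels. I'll fit the easel and arm angle next and move to a closer view.

Run:
```python
from h import *
from scipy.optimize import least_squares
np.set_printoptions(precision=4,suppress=True)
S=viewer.get_calibration("side");T=viewer.get_calibration("top");k=512/800
obs=[((-.17,.06,.063),(408,335),(357,353)),((-.17,-.06,.063),(452,302),(438,357)),((-.1,.118,.07),(348,332),(325,307)),((-.1,-.118,.07),(436,274),(476,313))]
st=np.array([186.4,166]);tt=np.array([184.6,150.4]);sh=np.array([158.6,193]);th=np.array([197,115])
def W(p,X): return R.from_euler('z',p[2]).apply(X)+[p[0],p[1],0]
def tip(a,r=.19): return np.array([.1-r*np.cos(a),.158,.063+r*np.sin(a)])
def res(p):
    r=[]
    for X,s,t in obs: r+=[proj(S,W(p,X))[0]-np.array(s)*k,proj(T,W(p,X))[0]-np.array(t)*k]
    r+=[proj(S,W(p,tip(0,0)))[0]-sh,proj(T,W(p,tip(0,0)))[0]-th,proj(S,W(p,tip(p[3])))[0]-st,proj(T,W(p,tip(p[3])))[0]-tt]
    return np.concatenate(r)
s=least_squares(res,[.646,0,-.058,.6],loss='soft_l1');print(s.x,s.fun.reshape(-1,4))
t=tri([(S,st),(T,tt)]);h=tri([(S,sh),(T,th)]);print(t,h)
d=R.from_euler('z',-s.x[2]).apply(t[0]-h[0]);print(d,np.linalg.norm(d),np.arctan2(d[2],-d[0]))
print('bail',W(s.x,(-.17,0,.063)))
manip.servo_line([.185,-.623,.34])
psi=np.arctan2(.983,.185)
for p in (psi,psi-np.pi):
    try: manip.move_pose([.585,-.02,.29],down(p));print('ok',p);break
    except manip.PlanningError as e: print(p,e)
manip.sleep(.3)
im=viewer.get_image("wrist");c=viewer.get_calibration("wrist");print(c,manip.current_q(),manip.current_tool_pos(),manip.current_clock())
cv2.imwrite("pics/w1.png",cv2.resize(im[:,:,::-1],(800,600),interpolation=cv2.INTER_CUBIC))
```

```text
[ 0.6456 -0.0194 -0.0631  0.8058] [[-0.0055  0.669   0.8474 -0.5875]
 [-0.8225  0.956  -1.159  -0.5232]
 [ 1.1907  0.1773 -0.8638 -1.4672]
 [ 0.5659 -0.5507 -0.1753 -0.2036]
 [-0.5683 -0.2702  0.6562  2.5217]
 [ 1.5895 -3.0488 -0.3028  0.3846]]
(array([0.6282, 0.1415, 0.1911]), np.float64(0.0004934560345893267)) (array([0.7592, 0.1316, 0.0619]), np.float64(0.003824900278520367))
[-0.1313  0.0016  0.1292] 0.18423625361123847 0.7772645723054239
bail [ 0.476  -0.0087  0.063 ]
ok 1.384772825713613
{'vfov': 71.77866320300667, 'cx': 253.94511746438687, 'cy': 194.1110022198433, 'eye': array([ 0.5029, -0.0047,  0.4468]), 'attitude': array([0.7605, 0.6308, 0.0984, 0.1182])} [ 0.9164  0.763  -1.4756  1.6276  0.7642  1.464   0.7595] [ 0.585  -0.0202  0.29  ] 4.025
```

View pics/w1.png

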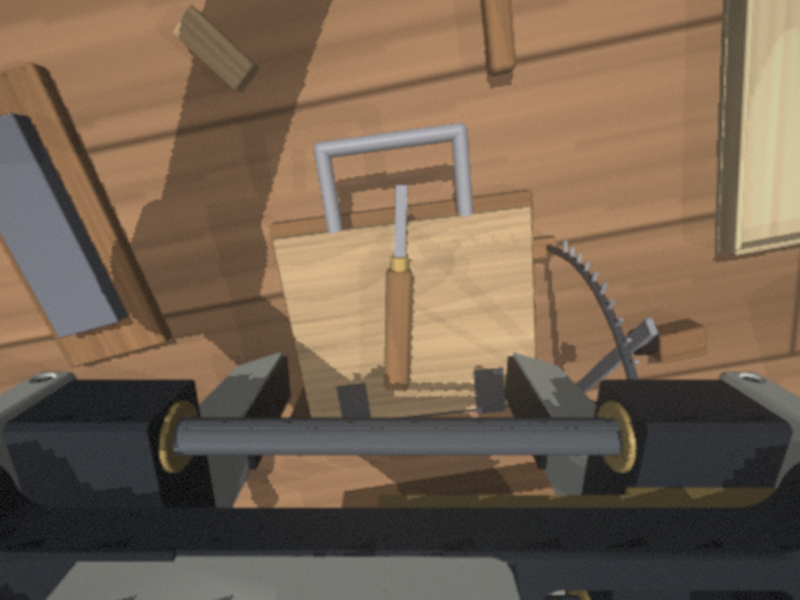

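The wrist view shows the gouge from its back end (397,387) to its ferrule (399,264) and tip (402,187). The bail corners are at (320,148) and (461,130), and the setting arm's tip is at (650,325).

Run:
```python
from h import *
np.set_printoptions(precision=4,suppress=True)
S=viewer.get_calibration("side");T=viewer.get_calibration("top");Wc=viewer.get_calibration("wrist");k=512/800
P=dict(gback=((338,262),(417,210),(397,387)),gtip=((411,304),(396,325),(402,187)),gferr=((385,286),(403,285),(399,264)),bailL=((408,335),(357,353),(461,130)),bailR=((452,302),(438,357),(320,148)),
leafNL=((348,332),(325,307),(530,208)),leafNR=((436,274),(476,313),(276,238)))
for n,o in P.items(): print(n,*tri([(c,np.array(q)*k) for c,q in zip((S,T,Wc),o)]), *tri([(c,np.array(q)*k) for c,q in zip((S,Wc),(o[0],o[2]))]))
t=[(S,np.array([186.4,166])),(T,np.array([184.6,150.4])),(Wc,np.array([650,325])*k)]
print(tri(t))
a=onz(Wc,np.array((397,387))*k,.081);b=onz(Wc,np.array((402,187))*k,.081);print(a,b,np.linalg.norm(a-b))
# IK check of candidates
q0=down(1.385)
for nm,p,y in [('tray',[.515,.389,.012],1.145),('tray2',[.515,.389,.012],2.0),('bail',[.476,-.009,.044],-.06),('bailup',[.556,-.014,.24],-.06)]:
  for d in (0,np.pi,-np.pi):
    print(nm,y+d,manip.solve_ik(p,down(y+d)))
```

```text
gback [ 0.7024 -0.0427  0.079 ] 0.0026298531171855557 [ 0.7021 -0.0429  0.0789] 0.002191347952184575
gtip [ 0.5162 -0.0056  0.0792] 0.0031750496159004527 [ 0.5144 -0.0038  0.0803] 0.00252180312310765
gferr [ 0.5789 -0.0186  0.0844] 0.0034315149773220767 [ 0.5782 -0.0185  0.0845] 0.0029084131977511985
bailL [0.4789 0.0539 0.067 ] 0.002026100934220694 [0.4793 0.0544 0.0673] 0.0013351461074185616
bailR [ 0.4711 -0.0689  0.0657] 0.0030665332082974828 [ 0.4709 -0.0667  0.0674] 0.0016809952605027036
leafNL [0.5537 0.1049 0.0699] 0.004604894262370156 [0.5557 0.1061 0.0703] 0.00011677376947537718
leafNR [ 0.539  -0.1281  0.0681] 0.004351803934008284 [ 0.538  -0.1235  0.0718] 0.0017950721515024044
(array([0.6284, 0.1414, 0.1911]), np.float64(0.0006231524640301072))
[ 0.7032 -0.0419  0.081 ] [ 0.5165 -0.0025  0.081 ] 0.19077294777612577
tray 1.145 [-0.0478  0.9736 -0.9673  1.6746  0.9273  1.018  -0.1979]
tray 4.286592653589793 [-1.3958  1.0954  1.1239  1.7237 -1.1143  1.1046 -1.8888]
tray -1.996592653589793 [-1.3958  1.0954  1.1239  1.7237 -1.1143  1.1046 -1.8888]
tray2 2.0 [ 0.0196  1.0664 -1.1085  1.6725  1.0581  1.1179  0.5889]
tray2 5.141592653589793 [-0.2598  0.8116 -0.6107  1.682   0.5924  0.8406 -2.2723]
tray2 -1.1415926535897931 [-0.2598  0.8116 -0.6107  1.682   0.5924  0.8406 -2.2723]
bail -0.06 [ 0.7384  0.6721 -0.9651  2.0937  0.7961  0.7983 -0.7874]
bail 3.081592653589793 [ 0.9733  1.0997 -1.427   2.0885  1.2115  1.2286  2.0636]
bail -3.201592653589793 [ 0.9733  1.0997 -1.427   2.0885  1.2115  1.2286  2.0636]
bailup -0.06 [ 0.846   0.5478 -1.1742  1.7607  0.5406  1.2039 -0.5408]
bailup 3.081592653589793 [ 0.9007  0.6291 -1.2967  1.7595  0.6378  1.2576  2.5217]
bailup -3.201592653589793 [ 0.9007  0.6291 -1.2967  1.7595  0.6378  1.2576  2.5217]
```

Run:
```python
from h import *
np.set_printoptions(precision=4,suppress=True)
q=down(1.374)
manip.move_pose([.6185,-.0264,.15],q)
manip.servo_line([.6185,-.0264,.0745],vel=.08)
print(manip.current_force(),manip.current_tool_pos())
effector.close(f_grip=20); print('gap',manip.current_finger_gap(),manip.current_gripper_force())
manip.servo_line([.6185,-.0264,.12],vel=.08)
manip.servo_line([.60,-.0264,.31],vel=.2)
print('gap',manip.current_finger_gap(),manip.current_force())
manip.servo_line([.513,.385,.31],ori=down(1.145),vel=.2)
manip.sleep(.2)
im=viewer.get_image("wrist");print(viewer.get_calibration("wrist"),manip.current_finger_gap(),manip.current_clock())
cv2.imwrite("pics/w2.png",cv2.resize(im[:,:,::-1],(800,600),interpolation=cv2.INTER_CUBIC))
```

```text
[-0.0433 -0.5949  0.1252] [ 0.6189 -0.0262  0.0751]
gap 0.02388005655373741 19.960862696170807
gap 0.024031115875788777 [ 0.757  -0.1287 -1.3166]
{'vfov': 71.77866320300667, 'cx': 253.94511746438687, 'cy': 194.1110022198433, 'eye': array([0.4372, 0.4189, 0.4668]), 'attitude': array([0.8306, 0.5352, 0.0836, 0.1291])} 0.02410973285376771 11.1333
```

View pics/w2.png

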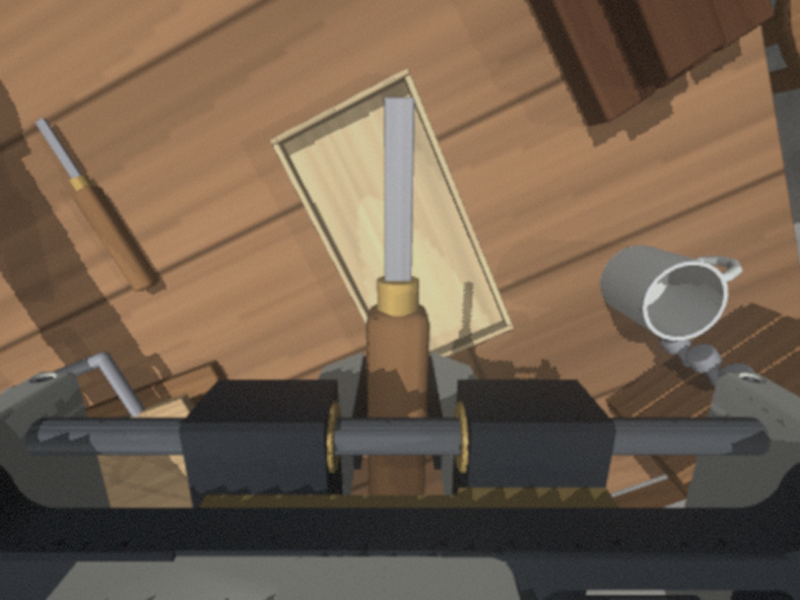

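The gouge is held, and the tray's top corners are at (275,142), (407,72) and (511,325). I'll refine the tray centre from these and place the gouge.

Run:
```python
from h import *
np.set_printoptions(precision=4,suppress=True)
c=viewer.get_calibration("wrist");k=.64
NR,NL,FL=[onz(c,np.array(p)*k,.03)[:2] for p in ((275,142),(407,72),(511,325))]
C=(NR+FL)/2;yaw=np.arctan2(*(FL-NL)[::-1]);print(NR,NL,FL,C,yaw,np.linalg.norm(FL-NL),np.linalg.norm(NL-NR))
assert np.linalg.norm(C-[.503,.389])<.015
C=(C+[.503,.389])/2
x,y=C[0]+.010,C[1]-.004
manip.servo_line([x,y,.07],vel=.2)
manip.servo_line([x,y,.025],vel=.08)
z=.025
while z>.0105:
    z-=.0015; manip.servo_line([x,y,z],vel=.03)
    f=manip.current_force()
    if f[2]>1.5: break
print(z,f,manip.current_tool_pos())
effector.open_jaws(); manip.sleep(.2); print('force',manip.current_force(),manip.current_finger_gap())
manip.servo_line([x,y,.10],vel=.1)
manip.servo_line([x,y,.31],vel=.25)
manip.sleep(.1)
im=viewer.get_image("side");print(manip.current_clock())
im2=viewer.get_image("wrist")
cv2.imwrite("pics/s3.png",cv2.resize(np.hstack([im,im2])[:,:,::-1],(800,300),interpolation=cv2.INTER_AREA))
```

```text
[0.363  0.3214] [0.3606 0.4645] [0.6406 0.468 ] [0.5018 0.3947] 0.012407248070876077 0.2800341723710098 0.14318475385842136
0.009999999999999995 [-0.8472 -1.0316  2.3027] [0.5126 0.3881 0.0105]
force [ 1.4922 -0.0463  1.0396] 0.09181988628836953
19.25
```

View pics/s3.png

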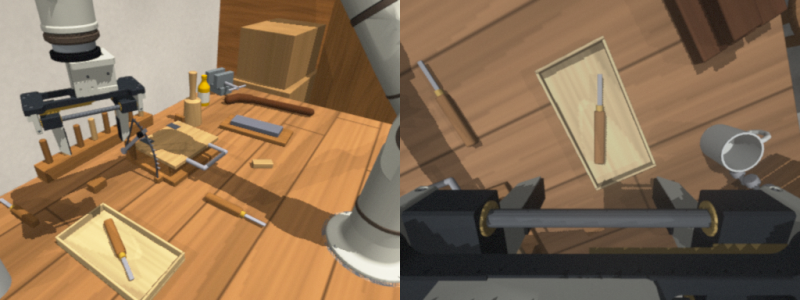

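The gouge lies in the tray, let go (about (600,115) in the wrist half), and the bench is otherwise undisturbed. Next I'll hover over the bail.

Run:
```python
from h import *
np.set_printoptions(precision=4,suppress=True)
manip.servo_line([.475,.10,.31],vel=.25)
manip.move_pose([.470,-.008,.20],down(-.062)); manip.sleep(.2)
im=viewer.get_image("wrist");c=viewer.get_calibration("wrist");print(c,manip.current_q(),manip.current_clock())
k=1/.64
print(proj(c,[[.4785,.0536,.063],[.471,-.069,.063]])*k)
cv2.imwrite("pics/w4.png",cv2.resize(im[:,:,::-1],(800,600),interpolation=cv2.INTER_CUBIC))
```

```text
{'vfov': 71.77866320300667, 'cx': 253.94511746438687, 'cy': 194.1110022198433, 'eye': array([0.4744, 0.0755, 0.3573]), 'attitude': array([ 0.9878, -0.0294, -0.004 ,  0.1531])} [ 0.9145  0.3768 -1.134   1.9997  0.4035  1.0133 -0.4726] 21.7333
[[404.0983 204.4124]
 [402.9746 365.4711]]
```

View pics/w4.png

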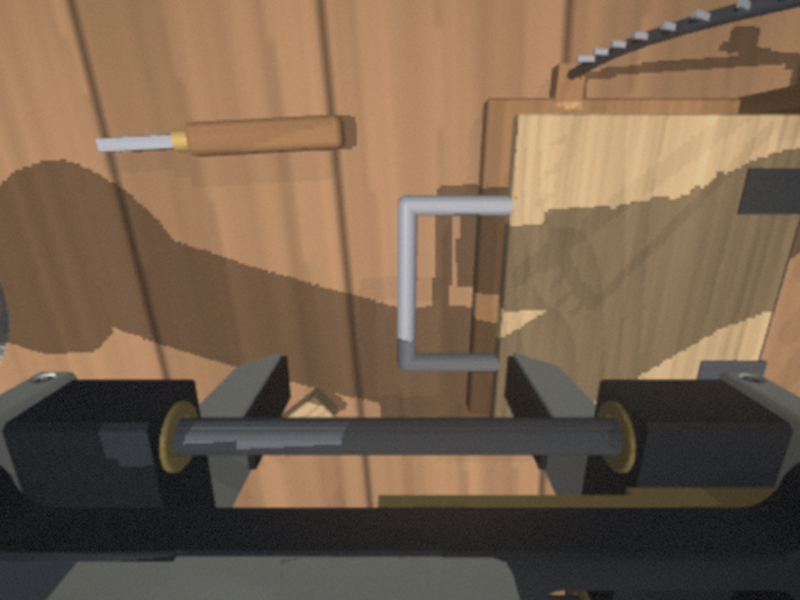

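The bail bar's axis runs (408,205) to (407,360), about 3 mm further out than predicted, so x ≈ 0.477. I'll grasp it there.

Run:
```python
from h import *
np.set_printoptions(precision=4,suppress=True)
q=down(-.062)
manip.servo_line([.474,-.007,.11],ori=q,vel=.15)
f0=manip.current_force()
z=.11
for z in (.085,.065,.052,.044):
    manip.servo_line([.474,-.007,z],vel=.07); f=manip.current_force()-f0
    if np.linalg.norm(f)>6: print('contact',z,f);break
else:
    manip.servo_line([.477,-.007,.044],vel=.05)
    effector.close(f_grip=25)
    print('gap',manip.current_finger_gap(),manip.current_gripper_force())
print(manip.current_force()-f0,manip.current_tool_pos(),manip.current_clock())
```

```text
gap 0.013293388928912632 24.99902844429016
[ 2.0895 -0.5509 -2.5651] [ 0.4777 -0.007   0.0441] 25.475
```

```bash
cat > lift.py <<'E'
from h import *
def arc(a,p0=np.array([.4775,-.007,.044]),r=.27,yaw=-.062):
    return p0+np.array([np.cos(yaw)*r*(1-np.cos(a)),np.sin(yaw)*r*(1-np.cos(a)),r*np.sin(a)])
E
python3 - <<'E'
from lift import *
np.set_printoptions(precision=3,suppress=True)
f0=manip.current_force()
for a in np.linspace(0,.78,9)[1:]:
    manip.servo_line(arc(a),vel=.1); f=manip.current_force()-f0
    print(a,f,manip.current_finger_gap())
    if np.linalg.norm(f)>20: break
manip.sleep(.3)
print(manip.current_tool_pos(),arc(.78),manip.current_clock())
a=viewer.get_image("side");cv2.imwrite("pics/s5raw.png",a[:,:,::-1]);b=viewer.get_image("top");cv2.imwrite("pics/t5raw.png",b[:,:,::-1])
o=np.hstack([cv2.resize(i[:,:,::-1],(400,600),interpolation=cv2.INTER_CUBIC) for i in (a[120:270,120:220],a[120:270,200:300])])
o=cv2.resize(a[110:260,120:320][:,:,::-1],(800,600),interpolation=cv2.INTER_CUBIC)
cv2.imwrite("pics/s5.png",o)
E
```

```text
0.0975 [-0.214 -0.228 -0.658] 0.01317480140036503
0.195 [ 0.088 -0.587 -2.459] 0.013060647273267187
0.2925 [-0.083  0.104 -1.694] 0.013105963443327503
0.39 [ 0.05  -1.827 -1.89 ] 0.012855753559048458
0.48750000000000004 [-3.835 -1.905 -2.166] 0.013198606780395965
0.585 [-7.838 -1.895  1.243] 0.013431710001895249
0.6825 [-11.904  -2.001   6.068] 0.012971632630273053
0.78 [-16.409  -2.486  11.076] 0.012752457488183482
[ 0.553 -0.012  0.234] [ 0.555 -0.012  0.234] 29.1083
```

View pics/s5.png

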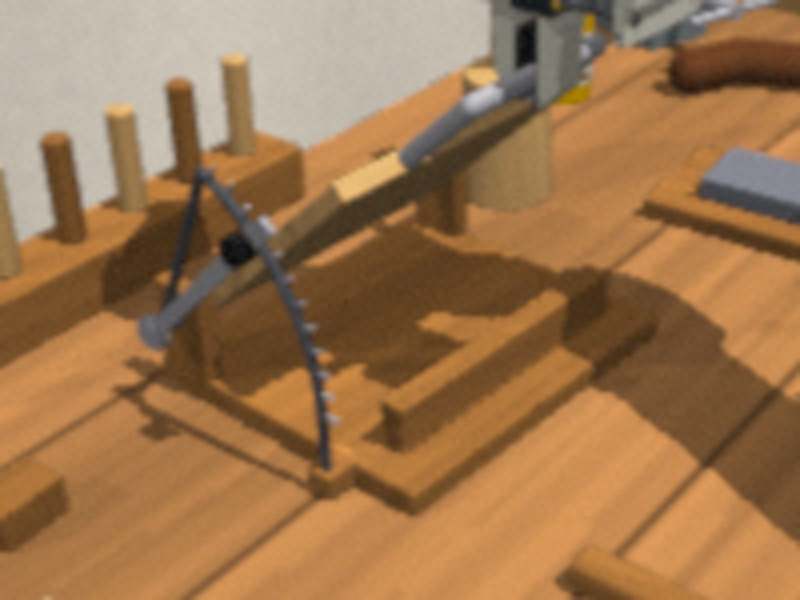

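The leaf is up and looks close to parallel with the arm. In the crop, the arm runs (150,330) to (268,225), and the leaf's near-edge corners are at (335,185) and (345,207), with the bail corner at (485,100). Some radial force has built up, so I'll estimate both angles by fit.

Run:
```python
from h import *
from scipy.optimize import least_squares
np.set_printoptions(precision=3,suppress=True)
S=viewer.get_calibration("side");T=viewer.get_calibration("top")
off=np.array([120,110])
px=lambda u,v:off+np.array([u,v])/4
def pt(p,a,r,y,n=0):
    X=np.array([.1-r*np.cos(a)+n*np.sin(a),y,.063+r*np.sin(a)+n*np.cos(a)])
    return R.from_euler('z',p[2]).apply(X)+[p[0],p[1],0]
p=[.6472,-.0176,-.062]
leaf=[((.2,.118,.007),(335,185)),((.2,.118,-.007),(345,207)),((.27,.06,0),(483,100))]
arm=[((0,.158,0),(150,330))]
tips=[(.19,),(.18,)]
for o in ([0,0,0],[-.0015,0,0],[0,0,-.004]):
    pp=np.add(p,o)
    f=lambda a:np.concatenate([proj(S,pt(pp,a[0],*g))[0]-px(*q) for g,q in leaf])
    s=least_squares(f,[.75]);print('leaf',s.x,s.fun*4)
    for r in (.18,.19):
        g=lambda a:np.concatenate([proj(S,pt(pp,a[0],r,.158))[0]-px(268,225),(proj(T,pt(pp,a[0],r,.158))[0]-[184.6,150.4]),proj(S,pt(pp,a[0],0,.158))[0]-px(150,330)])
        s=least_squares(g,[.75]);print('arm',r,s.x,s.fun*4)
    h=lambda v:np.concatenate([proj(S,pt(pp,v[0],v[1],.158))[0]-px(268,225),(proj(T,pt(pp,v[0],v[1],.158))[0]-[184.6,150.4])])
    s=least_squares(h,[.75,.19]);print('arm free r',s.x,s.fun*4)
    # direction only in side picture
    def dirr(v): 
        d=proj(S,pt(pp,v,.19,.158))[0]-proj(S,pt(pp,v,0,.158))[0];return np.arctan2(-d[1],d[0])
    t=np.arctan2(105,118); aa=np.linspace(.4,1,61);print('dir',aa[np.argmin([abs(dirr(v)-t) for v in aa])])
im=cv2.imread("pics/s5raw.png")
o=cv2.resize(im[150:205,150:230],(800,550),interpolation=cv2.INTER_CUBIC);cv2.imwrite("pics/s6.png",o)
```

```text
leaf [0.751] [ -4.516   0.197  -1.704  -1.019 -13.886  11.866]
arm 0.18 [0.777] [-2.391  2.207 -0.623 -0.572 -1.499  1.503]
arm 0.19 [0.787] [ 3.421 -7.451 -4.08   4.972 -1.499  1.503]
arm free r [0.779 0.182] [-1.146  0.152 -1.36   0.618]
dir 0.78
leaf [0.755] [ -3.332  -0.27   -0.461  -1.504 -12.795  10.868]
arm 0.18 [0.784] [-1.662  1.119 -0.818  0.012  0.074  2.247]
arm 0.19 [0.794] [ 4.134 -8.58  -4.278  5.524  0.074  2.247]
arm free r [0.785 0.181] [-1.06   0.118 -1.175  0.586]
dir 0.78
leaf [0.75] [ -5.105   0.357  -2.354  -0.829 -14.395  12.4  ]
arm 0.18 [0.774] [-2.794  2.722 -0.676 -0.822 -1.634  0.908]
arm 0.19 [0.784] [ 3.001 -6.893 -4.175  4.745 -1.634  0.908]
arm free r [0.777 0.183] [-1.262  0.197 -1.597  0.652]
dir 0.78
```

View pics/s6.png

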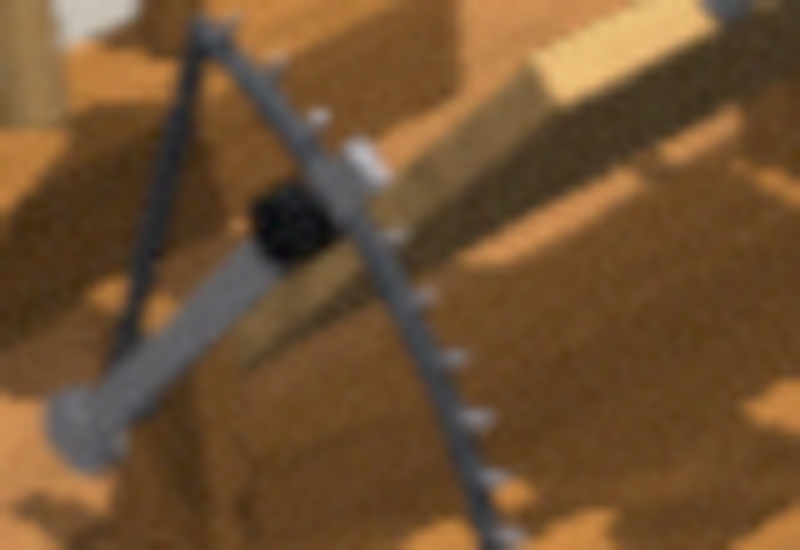

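In this crop the arm's centreline runs (95,415) to (365,165). The leaf's side face has its lower edge from (240,368) to (548,105) and its upper corner at (532,62). I'll compare the angles from the same image.

Run:
```python
from h import *
from scipy.optimize import least_squares
np.set_printoptions(precision=3,suppress=True)
S=viewer.get_calibration("side")
px=lambda u,v:np.array([150,150])+np.array([u,v])/10
def pt(p,a,r,y,n=0):
    X=np.array([.1-r*np.cos(a)+n*np.sin(a),y,.063+r*np.sin(a)+n*np.cos(a)])
    return R.from_euler('z',p[2]).apply(X)+[p[0],p[1],0]
aa=np.linspace(.5,1,501)
for p in ([.6472,-.0176,-.062],[.6456,-.0194,-.063]):
    f=lambda a:np.concatenate([proj(S,pt(p,a[0],.2,.118,n))[0]-px(*q) for n,q in ((.007,(532,62)),(-.007,(549,105)))])
    s=least_squares(f,[.75]);print('leaf corners',s.x,s.fun*10)
    def fd(r0,r1,y,n,d):
        t=np.arctan2(d[1],d[0]);e=[]
        for a in aa:
            v=proj(S,pt(p,a,r1,y,n))[0]-proj(S,pt(p,a,r0,y,n))[0];e.append(abs(np.arctan2(v[1],v[0])-t))
        return aa[np.argmin(e)]
    print('leaf dir',fd(.05,.2,.118,-.007,(308,-263)),'arm dir',fd(0,.18,.158,0,(270,-250)))
    g=lambda a:proj(S,pt(p,a[0],.182,.158))[0]-px(365,165)
    print('arm tip',least_squares(g,[.75]).x)
```

```text
leaf corners [0.757] [-8.772 -3.601  6.447  5.222]
leaf dir 0.778 arm dir 0.787
arm tip [0.779]
leaf corners [0.762] [-1.201 -8.294 14.108  0.403]
leaf dir 0.779 arm dir 0.788
arm tip [0.784]
```

The leaf is at about 0.77 and the arm at about 0.785. I'll add a small raise, ease the radial load, then hold and hand in.

Run:
```python
from lift import *
np.set_printoptions(precision=3,suppress=True)
a=.794;print(manip.current_force())
manip.servo_line(arc(a)+.002*np.array([-np.cos(a),.06*np.cos(a),np.sin(a)]),vel=.03)
manip.sleep(1.2)
tp=manip.current_tool_pos();print(manip.current_force(),manip.current_finger_gap(),manip.current_gripper_force(),tp,np.arcsin((tp[2]-.044)/.27),np.abs(manip.current_joint_velocities()).max(),manip.current_clock())
if manip.current_finger_gap()>.011: print(manip.hand_in())
```

```text
[-12.151  -2.897   8.05 ]
[-4.918 -1.952  1.527] 0.012927477709082704 25.000273883342743 [ 0.556 -0.012  0.238] 0.8017886268750851 0.0027514673967290204 30.7
the job is handed in; nothing more can be done
None
```

The gouge is lying in the tray and I handed the job in at 30.7 s, still holding the leaf by its cross bar at about 0.79 rad; I estimate the setting arm at 0.785 rad, within the 0.06 rad tolerance, but no verdict came back and I took no picture after the last small raise.

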